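# Gather the nuts in the tote corner beside the open jar

### The job

Two jars stand left and right of the steel parts tote; one is open and the other has a lid. Pick the tote up by its wooden bar, clear of everything on the bench, and tip it so that all four loose nuts slide together into its near corner (towards the robot) on the open jar's side, ready to be poured, but pour nothing out. Finish while still holding the tote in the air, tilted and still with the nuts in that corner, and leave the jars and everything else on the bench undisturbed.

Things in the scene. Friction and masses are not known exactly. Their poses are not given: they have to be found in the camera images.
- tote: A small open-topped sheet-steel parts tote, outside 140 mm (its x) x 190 mm (its y), walls 45 mm high and 4 mm thick, floor 4 mm thick, 0.45 kg. A strap 34 mm wide (along x) rises from the middle of each short end wall (at y = -93 and +93 mm) to 120 mm and carries a wooden bar across the tote. Origin: centre of the underside. x points roughly away from the robot (within 0.45 rad), y roughly to the robot's left, z up.
- tote_bar (a point): Centre of the tote's wooden carrying bar, 108 mm above the underside. The bar is rectangular, 28 mm thick along the tote's x, 24 mm tall (96 to 120 mm), 182 mm long along the tote's y; there is free space below it. Axes as the tote's.
- corner_left (a point): The tote's inner floor corner that is nearest the robot and on its left: at (-66, 91, 4) mm in the tote's frame.
- corner_right (a point): The tote's inner floor corner that is nearest the robot and on its right: at (-66, -91, 4) mm in the tote's frame.
- nut0: One of four loose steel hexagon nuts lying flat on the tote's floor, 20 mm across flats, 10 mm thick, 18 g. Origin: centre of its underside. The nuts slide easily on the tote's floor and walls (friction 0.16 to 0.24): with the tote tipped some 30 degrees straight towards a corner they slide into it within about a second.
- nut1: One of four loose steel hexagon nuts lying flat on the tote's floor, 20 mm across flats, 10 mm thick, 18 g. Origin: centre of its underside. The nuts slide easily on the tote's floor and walls (friction 0.16 to 0.24): with the tote tipped some 30 degrees straight towards a corner they slide into it within about a second.
- nut2: One of four loose steel hexagon nuts lying flat on the tote's floor, 20 mm across flats, 10 mm thick, 18 g. Origin: centre of its underside. The nuts slide easily on the tote's floor and walls (friction 0.16 to 0.24): with the tote tipped some 30 degrees straight towards a corner they slide into it within about a second.
- nut3: One of four loose steel hexagon nuts lying flat on the tote's floor, 20 mm across flats, 10 mm thick, 18 g. Origin: centre of its underside. The nuts slide easily on the tote's floor and walls (friction 0.16 to 0.24): with the tote tipped some 30 degrees straight towards a corner they slide into it within about a second.
- jar_open: The open jar: a lidless glass jar with an open mouth, empty, 72 mm across, 100 mm tall; stands 215 to 270 mm to one side of the tote's middle (the two jars stand on opposite sides; the left one at world y > 0, the right one at y < 0). Origin: centre of its underside.
- jar_shut: The lidded jar: a jar of the same glass closed by a steel lid, 72 mm across, 110 mm tall; stands 215 to 270 mm to one side of the tote's middle (the two jars stand on opposite sides; the left one at world y > 0, the right one at y < 0). Origin: centre of its underside.
- spatula: The spatula: a spatula 170 mm long, a bystander lying or standing on the bench; its origin is on its underside.
- screwdriver: The screwdriver: a screwdriver 160 mm long, a bystander lying or standing on the bench; its origin is on its underside.
- brush: The brush: a brush 170 mm long, a bystander lying or standing on the bench; its origin is on its underside.
- clay_board: The plywood board: a plywood board 110 x 130 x 12 mm, a bystander lying or standing on the bench; its origin is on its underside.
- plinth: The plaster plinth: a white turned plinth 80 mm across, 60 mm tall, a bystander lying or standing on the bench; its origin is on its underside.
- varnish: The can: a metal can 60 mm across, 100 mm tall, a bystander lying or standing on the bench; its origin is on its underside.
- rasp_block: The cork block: a cork block 100 x 50 x 35 mm, a bystander lying or standing on the bench; its origin is on its underside.
Not all that is in view belongs to the job. What is shaped like the tote but purple is not meant.

How it is judged:
By the outcome, as a careful person would: the job done as asked, in the order asked, and still so for the second after the job is handed in, while the arm keeps its last pose, push and grip.
It also fails if it takes over 42 s, if anything falls off the work surface, if the arm or the gripper's body presses on something with over 40 N, if the wrist force passes 120 N, or if a joint passes its speed limit or range.

### The arm

A 7-joint arm with a two-finger parallel gripper is mounted at the origin on the work surface. World frame = base frame: x ahead of the robot, y to its left, z up, the work surface at z = 0. Lengths are in m, angles in rad, forces in N, time in s.
With the tool pointing down it reaches from about 0.425 to 0.925 m from the base axis. Payload 6.8 kg.
Tool frame: the origin (TCP) lies midway between the tips of the shut fingers; the grasp point (between the pads) lies 19 mm behind it; x points along the fingers, z is the direction in which the jaws open and shut, and the axes are right-handed (so a half turn about x gives the same grasp; the last joint's range is limited). The gripper opens to 85 mm and grips with 20 to 120 N. Pads are 22 mm wide; open, the fingers measure 114 mm over their backs; the gripper's body (76 mm by 85 mm) begins 54 mm behind the grasp point. The pads swing forward as they close: fully open they stand 13 mm farther back than shut.
Start: joints at [1.06, 0.477, 0.022, 1.555, -0.011, 1.109, -0.083], TCP at [0.265, -0.621, 0.231] pointing down, gripper open.
Joint ranges: [-2.96, 2.96], [-0.34, 2.1], [-1.41, 1.46], [0.24, 2.44], [-1.37, 4.51], [0.17, 1.92], [-2.96, 2.96]. Speed limits (rad/s): [2.39, 2.39, 3.14, 3.14, 3.14, 3.14, 3.14].

### API

Orientations are given as a unit quaternion [w, x, y, z].
In Python, from station import bot gives the robot as it stands. The module is installed in compiled form; this text tells all that it offers.
- The arm moves only by the shell command python3 -m jog 'ROWS' [FORCE]. ROWS is text: rows parted by semicolons, each of 7 numbers parted by spaces: the shift along the tool's x, y, z in mm, then the turn, a rotation vector about the tool's x, y, z in units of 6 degrees (1.0 is 6 degrees), then the finger opening in mm, from 0 to 85.4. A call has 1 to 5 rows; each row shifts and turns the commanded pose from where the row before left it, along the tool's axes as they then stand; what a row does not reach is not made up. A row lasts 1/10 s, in which the tool goes at most 50 mm and 8.59 degrees, less where a joint would pass 70% of its speed; a pose out of reach is approached as far as the arm can. A call with a gripper value outside its range is refused whole. The fingers move at their own pace and stop on an object; FORCE is the grip in N (left out, the last holds). Time passes only in rows, so rows that do not move let the fingers close. It gives the time, the measured TCP pose, the force and the opening at its end, in the units of the state.
- bot.get_obs(): the state, without advancing time (a new reading comes with each control period).
- bot.read_camera(name): name is "side" or "top"; returns (picture, depth): 400x640x3 uint8, red, green, blue; 400x640 float32, m along the optical axis (not along the pixel's ray), 0 where there is no reading.
- bot.calibration(name): a dict with "fx", "fy", "cx", "cy" (pixels), "T" (4x4, takes a point from camera to world coordinates). Camera axes: x right, y up, looking along -z (the intrinsics and any distortion apply to the point x, -y, -z); pixel columns grow to the right and rows downward; lengths in m; the calibration is good to about 2 mm. A picture is of the moment at which its call begins. calibration takes no time and is no camera call.
- bot.hand_in(): hands the job in, once; it reports no verdict.
The state is a dict: "t": time; "q": joint angles; "joint_vel": joint speeds; "joint_torque": joint torques, N m; "eef_pos": TCP position; "tool_rot": TCP orientation; "contact_force": force on the tool from outside, world axes, zero at the start; "torque": the same for the moment, N m; "gripper_width": opening from 0.0 (shut) to 1.0 (fully open).
Only numpy, scipy, OpenCV 4.12 (cv2) and the standard library are available. Lean on these libraries where they do the work, as an engineer would, in place of code of your own. Each camera call takes 0.05 s, during which the arm holds its last target.

## Working session

There is one attempt and no reset: what is moved stays moved. The work goes in short steps, Python scripts to look and compute and a shell command to move; the robot and the scene stay as the last step left them, time stands still between calls to the robot, and variables do not carry over. Pictures are saved under pics/ and viewed, and the job is handed in when it is done.

```bash
mkdir -p pics; cat > h.py <<'E'
import numpy as np, cv2
from station import bot
def snap(n,f):
    im,d=bot.read_camera(n); cv2.imwrite(f'pics/{f}.png',im[:,:,::-1]); np.save(f'pics/{f}.npy',d); return im,d
def cloud(n,d):
    c=bot.calibration(n); v,u=np.mgrid[0:400,0:640]
    p=np.stack([(u-c['cx'])/c['fx']*d,-(v-c['cy'])/c['fy']*d,-d,np.ones_like(d)],-1)
    return (p@np.array(c['T']).T)[...,:3]
E
python3 - <<'E'
from h import *
for n in('top','side'):
    snap(n,n+'0'); c=bot.calibration(n); print(c)
o=bot.get_obs(); print(o)
E
```

```text
{'fx': 453.3281412935229, 'fy': 453.3281412935229, 'cx': 321.93861926303026, 'cy': 201.37271213113135, 'T': array([[ 0.01916778,  0.99327683, -0.11416538,  0.35923257],
       [-0.99980093,  0.01967485,  0.0033163 ,  0.02028229],
       [ 0.00554019,  0.11407909,  0.99345622,  1.31296303],
       [ 0.        ,  0.        ,  0.        ,  1.        ]])}
{'fx': 406.59839247273663, 'fy': 406.59839247273663, 'cx': 313.08423198665344, 'cy': 198.22312992930506, 'T': array([[-0.72062362,  0.41044786, -0.55877916, -0.22415653],
       [-0.69329756, -0.433949  ,  0.57534924,  0.7165036 ],
       [-0.00633079,  0.80201048,  0.59727641,  0.86222184],
       [ 0.        ,  0.        ,  0.        ,  1.        ]])}
{'t': 0.1, 'q': array([ 1.05988148,  0.47775591,  0.02233831,  1.55629055, -0.01148019,
        1.10929805, -0.08310933]), 'joint_vel': array([-0.00162705, -0.00057981,  0.00059974, -0.00295441, -0.00104947,
        0.0016732 , -0.00019562]), 'joint_torque': array([ 5.15262174e-03, -5.97756529e+01,  1.61443133e+00, -2.81953561e+01,
        1.29472141e-02,  4.99814720e-03,  4.54316009e-06]), 'eef_pos': array([ 0.26439876, -0.62051531,  0.23042325]), 'tool_rot': array([ 0.58941832,  0.39013738,  0.59042516, -0.38958568]), 'contact_force': array([-0.47703503,  0.09680841, -0.24685435]), 'torque': array([-0.01662242,  0.0780519 ,  0.02952675]), 'gripper_width': 1.0018823481593868}
```

View pics/top0.png

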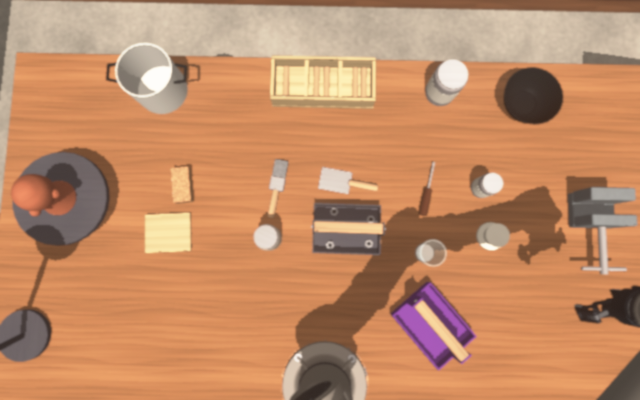

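View pics/side0.png

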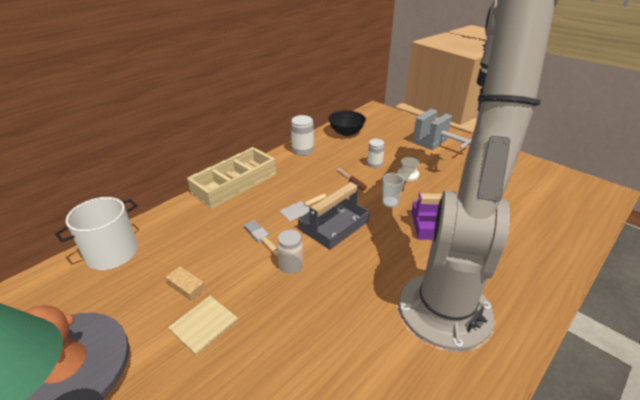

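Candidates in the top picture:
- **Totes:** dark steel tote with a bar at (347,228), purple one at (433,325), which is the decoy.
- **Jars:** (266,237) on the left, (431,253) on the right. The plinth at (493,236) and the can at (488,185) could be mistaken for them.

I'll check with close crops and measure.

```bash
python3 - <<'E'
from h import *
t=cv2.imread('pics/top0.png'); s=cv2.imread('pics/side0.png')
a=cv2.resize(t[160:280,240:520],(784,336),interpolation=cv2.INTER_CUBIC)
b=cv2.resize(s[150:280,240:430],(380,260),interpolation=cv2.INTER_CUBIC)
o=np.zeros((600,784,3),np.uint8); o[:336]=a; o[338:598,:380]=b; 
o[338:598,390:770]=cv2.resize(s[225:275,270:310],(380,260),interpolation=cv2.INTER_CUBIC)
cv2.imwrite('pics/crop0.png',o)
d=np.load('pics/top0.npy'); P=cloud('top',d); np.set_printoptions(precision=4,suppress=True)
hsv=cv2.cvtColor(t,cv2.COLOR_BGR2HSV)
# bar
roi=np.zeros((400,640),bool); roi[195:262,305:390]=1
m=roi&(P[...,2]>.105)&(P[...,2]<.135); q=P[m]; print('bar',m.sum(),np.median(q,0),q.min(0),q.max(0))
r=cv2.minAreaRect((q[:,:2]*1000).astype(np.float32)); print(r,cv2.boxPoints(r))
m=roi&(P[...,2]>.03)&(P[...,2]<.135);q=P[m];r=cv2.minAreaRect((q[:,:2]*1000).astype(np.float32)); print('tote',m.sum(),r)
for n,(u,v) in dict(jl=(266,237),jr=(431,253),w=(493,236),can=(488,185)).items():
    w=P[v-16:v+17,u-16:u+17].reshape(-1,3); w=w[w[:,2]>.045]; print(n,len(w),w.mean(0),w[:,2].max(),w.min(0)[:2],w.max(0)[:2])
E
```

```text
bar 792 [ 0.4294 -0.0535  0.1194] [ 0.4132 -0.1498  0.106 ] [0.4467 0.0441 0.1259]
((430.0242004394531, -52.80297088623047), (193.9361572265625, 31.943082809448242), 89.50189208984375) [[ 413.2103 -149.6285]
 [ 445.1522 -149.9062]
 [ 446.8381   44.0226]
 [ 414.8962   44.3003]]
tote 1169 ((430.01934814453125, -52.78998565673828), (193.9343719482422, 140.44654846191406), 89.2579574584961)
jl 577 [0.3993 0.1608 0.113 ] 1.3129630282714553 [0.3592 0.0203] [0.4362 0.1984]
jr 350 [ 0.367  -0.2847  0.089 ] 1.3129630282714553 [ 0.3317 -0.3152] [0.4009 0.0203]
w 446 [ 0.4177 -0.4598  0.0846] 1.3129630282714553 [ 0.3592 -0.5011] [0.4501 0.0203]
can 510 [ 0.5537 -0.4315  0.1047] 1.3129630282714553 [ 0.3592 -0.4738] [0.5871 0.0203]
```

View pics/crop0.png

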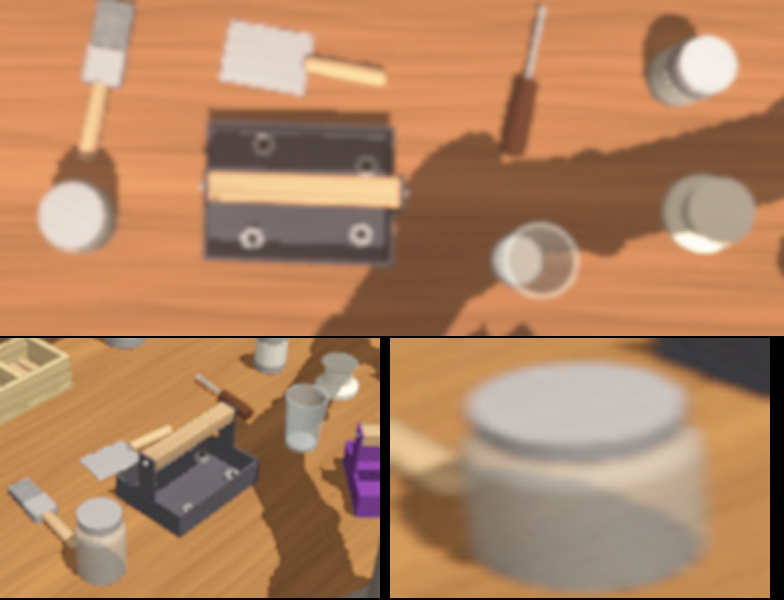

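Left jar (266,237): grey lid, opaque top, so shut. Right jar (431,253): clear rim and visible bottom, so open. The target is therefore corner_right. The steel tote is at (347,228), its bar top measures z≈0.119, and bar and tote sizes match the description. Next I'll work out the approach.

```bash
cat >> h.py <<'E'
from scipy.spatial.transform import Rotation as R
np.set_printoptions(precision=4,suppress=True)
def rot(o): w,x,y,z=o['tool_rot']; return R.from_quat([x,y,z,w])
def rel(o,Rt,pt):
    r=rot(o); print('shift mm (tool)',1000*r.inv().apply(np.array(pt)-o['eef_pos'])); print('turn units',np.degrees((r.inv()*Rt).as_rotvec())/6)
def st():
    o=bot.get_obs(); print('t',o['t'],'p',o['eef_pos'],'q',o['q'],'F',o['contact_force'],'M',o['torque'],'w',o['gripper_width']); print(rot(o).as_matrix()); return o
E
python3 - <<'E'
from h import *
o=st()
yaw=-0.009
for s in(1,-1):
    z=s*np.array([np.cos(yaw),np.sin(yaw),0]);x=np.array([0,0,-1.]);Rt=R.from_matrix(np.c_[x,np.cross(z,x),z]); rel(o,Rt,[.43,-.053,.23])
E
```

```text
t 0.1 p [ 0.2644 -0.6205  0.2304] q [ 1.0599  0.4778  0.0223  1.5563 -0.0115  1.1093 -0.0831] F [-0.477   0.0968 -0.2469] M [-0.0166  0.0781  0.0295] w 1.0018823481593868
[[-0.0008  0.92    0.392 ]
 [ 0.0014  0.392  -0.92  ]
 [-1.     -0.0001 -0.0016]]
shift mm (tool) [   1.1127  374.8292 -457.1646]
turn units [-11.0672  -0.0144  -0.0078]
shift mm (tool) [   1.1127  374.8292 -457.1646]
turn units [18.9328 -0.0088  0.0161]
```

```bash
python3 -m jog '0 31.5 -34 0 0 0 85; 0 31.5 -34 0 0 0 85;0 31.5 -34 0 0 0 85;0 31.5 -34 0 0 0 85;0 31.5 -34 0 0 0 85'
```

```text
t: 0.6
eef_pos: [0.343, -0.4008, 0.231]
tool_rot: [0.59, 0.39, 0.59, -0.39]
contact_force: [0.5, 0.5, 0.3]
gripper_width: 0.994
```

```bash
python3 -m jog '0 31.5 -34 0 0 0 85; 0 31.5 -34 0 0 0 85;0 31.5 -34 0 0 0 85;0 31.5 -34 0 0 0 85;0 31.5 -34 0 0 0 85'
```

```text
t: 1.1
eef_pos: [0.4212, -0.1829, 0.2312]
tool_rot: [0.59, 0.39, 0.59, -0.39]
contact_force: [1.3, -0.4, 0.2]
gripper_width: 0.995
```

```bash
python3 -m jog '0 31.5 -34 0 0 0 85; 0 31.5 -34 0 0 0 85;0 31.5 -34 0 0 0 85;0 0 0 -1.38 0 0 85;0 0 0 -1.38 0 0 85'; python3 -m jog '0 0 0 -1.38 0 0 85;0 0 0 -1.38 0 0 85;0 0 0 -1.38 0 0 85;0 0 0 -1.38 0 0 85;0 0 0 -1.38 0 0 85'; python3 -m jog '0 0 0 -1.38 0 0 85;0 0 0 0 0 0 85'
python3 - <<'E'
from h import *
o=st()
yaw=-0.009
z=np.array([np.cos(yaw),np.sin(yaw),0]);x=np.array([0,0,-1.]);Rt=R.from_matrix(np.c_[x,np.cross(z,x),z]); rel(o,Rt,[.43,-.053,.16])
E
```

```text
t: 1.6
eef_pos: [0.4682, -0.0519, 0.2311]
tool_rot: [0.641, 0.298, 0.642, -0.298]
contact_force: [0.7, -0.0, 0.4]
gripper_width: 0.996
t: 2.1
eef_pos: [0.4677, -0.0539, 0.231]
tool_rot: [0.705, 0.053, 0.705, -0.053]
contact_force: [-0.3, -0.3, 0.2]
gripper_width: 0.998
t: 2.3
eef_pos: [0.4677, -0.0539, 0.231]
tool_rot: [0.707, 0.004, 0.707, -0.004]
contact_force: [0.0, -0.3, -0.1]
gripper_width: 0.996
t 2.3 p [ 0.4677 -0.0539  0.231 ] q [ 0.4159  0.1751 -0.4799  2.      0.0963  0.9888 -0.1216] F [ 0.0417 -0.276  -0.0548] M [-0.0137  0.0043 -0.0424] w 0.9963063738144063
[[-0.0007  0.0108  0.9999]
 [ 0.0001  0.9999 -0.0108]
 [-1.      0.0001 -0.0007]]
shift mm (tool) [ 71.0274   0.5235 -37.6962]
turn units [-0.0168 -0.0071 -0.0007]
```

```bash
python3 -m jog '0 0 -19 0 0 0 85;0 0 -19 0 0 0 85;24 0 0 0 0 0 85;24 0 0 0 0 0 85;0 0 0 0 0 0 85'
python3 - <<'E'
from h import *
o=st(); snap('top','top1'); snap('side','side1')
a=cv2.imread('pics/side1.png')[130:290,230:450];cv2.imwrite('pics/c1.png',cv2.resize(a,(770,560)))
E
```

```text
t: 2.8
eef_pos: [0.4277, -0.0534, 0.181]
tool_rot: [0.705, 0.006, 0.709, -0.005]
contact_force: [-0.7, -0.5, 0.7]
gripper_width: 0.993
t 2.8 p [ 0.4277 -0.0534  0.181 ] q [ 0.4214  0.1756 -0.4822  2.1332  0.1059  0.8605 -0.1394] F [-0.6688 -0.5433  0.6631] M [-0.0878  0.0271  0.0007] w 0.9929899059591158
[[-0.0054  0.0153  0.9999]
 [ 0.0006  0.9999 -0.0153]
 [-1.      0.0005 -0.0054]]
```

View pics/c1.png

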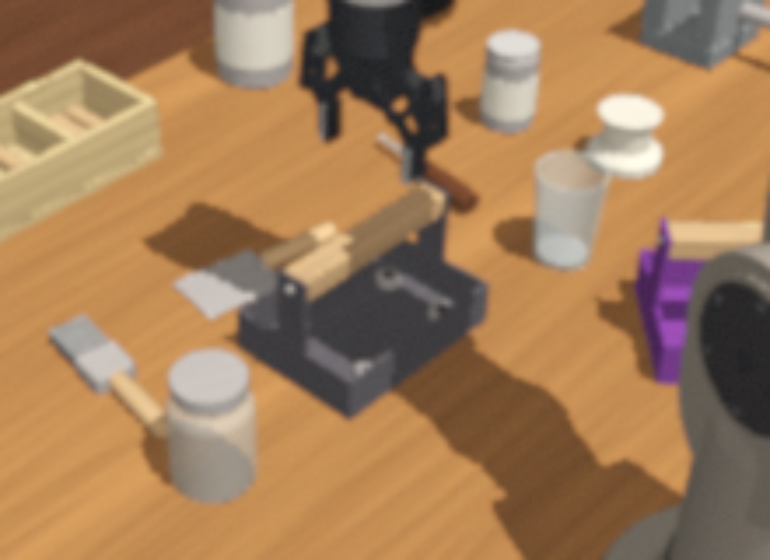

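The fingers, at crop (325,130) and (415,175), are above the bar and open on either side of it. The jar at crop (568,215) is open and the one at (210,420) is lidded. Now I'll descend.

```bash
python3 -m jog '24 0 1 0 0 0 85;24 0 1 0 0 0 85;24 0 0 0 0 0 85;22 0 0 0 0 0 85;0 0 0 0 0 0 85'
python3 -m jog '0 0 0 0 0 0 0;0 0 0 0 0 0 0;0 0 0 0 0 0 0;0 0 0 0 0 0 0;0 0 0 0 0 0 0' 100
python3 -m jog '0 0 0 0 0 0 0;0 0 0 0 0 0 0;0 0 0 0 0 0 0;0 0 0 0 0 0 0;0 0 0 0 0 0 0' 100
```

```text
t: 3.4
eef_pos: [0.4314, -0.0534, 0.0883]
tool_rot: [0.706, 0.005, 0.708, -0.005]
contact_force: [-0.6, -0.1, 0.0]
gripper_width: 0.992
t: 3.9
eef_pos: [0.4329, -0.0535, 0.0905]
tool_rot: [0.708, 0.004, 0.706, -0.005]
contact_force: [-1.8, 0.3, 8.6]
gripper_width: 0.313
t: 4.4
eef_pos: [0.4329, -0.0536, 0.0904]
tool_rot: [0.708, 0.004, 0.706, -0.005]
contact_force: [-1.4, 0.5, 9.4]
gripper_width: 0.313
```

```bash
python3 -m jog '-5 0 0 0 0 0 0;-10 0 0 0 0 0 0;-10 0 0 0 0 0 0;-10 0 0 0 0 0 0;0 0 0 0 0 0 0'
python3 - <<'E'
from h import *
o=st(); snap('side','side2')
a=cv2.imread('pics/side2.png')[130:290,230:450];cv2.imwrite('pics/c2.png',cv2.resize(a,(770,560)))
E
```

```text
t: 4.9
eef_pos: [0.4332, -0.0535, 0.1259]
tool_rot: [0.708, 0.004, 0.706, -0.004]
contact_force: [0.6, 0.2, -5.9]
gripper_width: 0.313
t 4.9 p [ 0.4332 -0.0535  0.1259] q [ 0.3921  0.2696 -0.4673  2.1794  0.1829  0.7256 -0.2099] F [ 0.6092  0.2046 -5.8969] M [ 0.0207 -0.0285  0.0141] w 0.3133280311802048
[[ 0.003   0.0121  0.9999]
 [-0.0005  0.9999 -0.0121]
 [-1.     -0.0005  0.0031]]
```

View pics/c2.png

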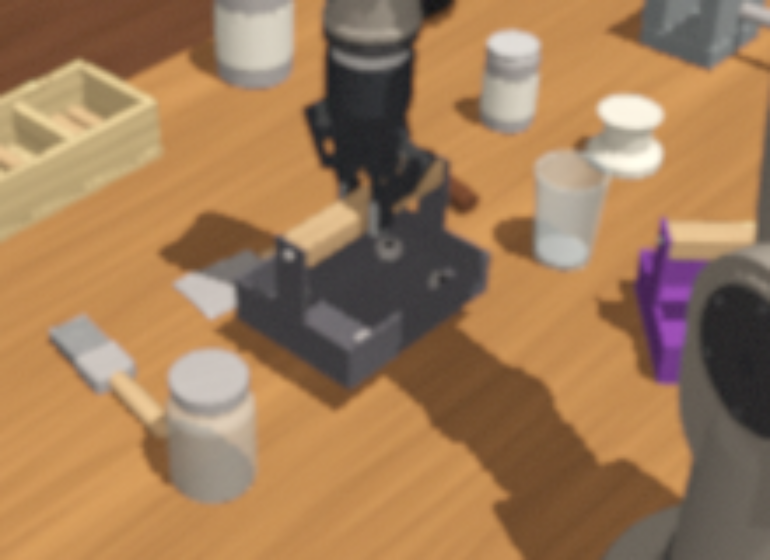

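The tote is clear of the bench and hanging level, with its bottom edge at crop (350,388) off the surface. The force reading of about 5.6 N matches the weight. I'll lift higher and slightly outward.

```bash
python3 -m jog '-15 0 0 0 0 0 0;-20 0 0 0 0 0 0;-25 0 0 0 0 0 0;-25 0 0 0 0 0 0;-25 0 0 0 0 0 0' 120
python3 -m jog '-25 0 5 0 0 0 0;-25 0 10 0 0 0 0;-25 0 15 0 0 0 0;-25 0 15 0 0 0 0;-20 0 15 0 0 0 0'
python3 -m jog '-10 0 10 0 0 0 0;-5 0 5 0 0 0 0;0 0 0 0 0 0 0'
python3 - <<'E'
from h import *
o=st()
e=np.radians(35); a=np.array([.707,-.707,0]); Rt=R.from_rotvec(a*e)*rot(o); rel(o,Rt,o['eef_pos'])
# keep bar (23mm behind tcp) fixed
b=rot(o).apply([-.023,0,0]); print(Rt.apply([-.023,0,0])-b)
E
```

```text
t: 5.45
eef_pos: [0.4314, -0.0534, 0.2347]
tool_rot: [0.707, 0.004, 0.708, -0.004]
contact_force: [0.8, -0.4, -5.5]
gripper_width: 0.307
t: 5.95
eef_pos: [0.4923, -0.0542, 0.3551]
tool_rot: [0.707, 0.004, 0.707, -0.004]
contact_force: [0.5, -0.6, -5.7]
gripper_width: 0.307
t: 6.25
eef_pos: [0.5072, -0.0542, 0.3689]
tool_rot: [0.707, 0.004, 0.707, -0.004]
contact_force: [0.6, 0.3, -5.3]
gripper_width: 0.308
t 6.25 p [ 0.5072 -0.0542  0.3689] q [ 0.4256  0.1304 -0.4872  1.7269  0.0628  1.3004 -0.0867] F [ 0.6111  0.2932 -5.3217] M [-0.0121  0.0816 -0.0581] w 0.30820123976655023
[[-0.0006  0.0117  0.9999]
 [ 0.0003  0.9999 -0.0117]
 [-1.      0.0003 -0.0006]]
shift mm (tool) [0. 0. 0.]
turn units [-0.0036 -4.0756  4.1721]
[-0.0093 -0.0093 -0.0042]
```

```bash
python3 -m jog '0 0 0 0 -0.3 0.3 0;0 0 0 0 -0.35 0.35 0;0 0 0 0 -0.35 0.35 0;0 0 0 0 -0.35 0.35 0;0 0 0 0 -0.35 0.35 0'
python3 -m jog '0 0 0 0 -0.35 0.35 0;0 0 0 0 -0.35 0.35 0;0 0 0 0 -0.35 0.35 0;0 0 0 0 -0.35 0.35 0;0 0 0 0 -0.35 0.35 0'
python3 - <<'E'
from h import *
o=st(); snap('side','side3'); snap('top','top3')
a=cv2.imread('pics/side3.png')[70:270,230:480];b=cv2.imread('pics/top3.png')[120:320,240:490];cv2.imwrite('pics/c3.png',cv2.resize(np.hstack([a,b]),(800,320)))
E
```

```text
t: 6.75
eef_pos: [0.5055, -0.0544, 0.3678]
tool_rot: [0.764, 0.067, 0.639, 0.059]
contact_force: [-0.0, 0.5, -5.5]
gripper_width: 0.309
t: 7.25
eef_pos: [0.5053, -0.0543, 0.3675]
tool_rot: [0.811, 0.13, 0.558, 0.122]
contact_force: [-0.0, 0.8, -5.9]
gripper_width: 0.307
t 7.25 p [ 0.5053 -0.0543  0.3675] q [ 0.6483 -0.0116 -0.3844  1.963  -0.5357  0.9846  0.5065] F [-0.0351  0.7997 -5.8929] M [-0.8275  0.9125  0.0326] w 0.30696137720235084
[[ 0.3482 -0.0523  0.936 ]
 [ 0.3424  0.9365 -0.075 ]
 [-0.8726  0.3466  0.344 ]]
```

View pics/c3.png

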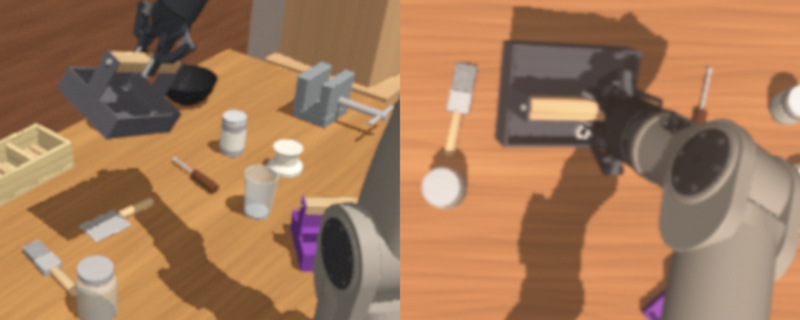

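The tote is tipping towards the near right. At least one nut, at (583,130) in the right-hand view, is still visible away from the corner. I'll go a little further and let the nuts slide.

```bash
python3 -m jog '0 0 0 0 -0.35 0.35 0;0 0 0 0 -0.35 0.35 0;0 0 0 0 0 0 0;0 0 0 0 0 0 0;0 0 0 0 0 0 0'
python3 -m jog '0 0 0 0 0 0 0;0 0 0 0 0 0 0;0 0 0 0 0 0 0;0 0 0 0 0 0 0;0 0 0 0 0 0 0'
python3 - <<'E'
from h import *
o=st(); snap('side','side4'); snap('top','top4')
a=cv2.imread('pics/side4.png')[80:160,250:360];b=cv2.imread('pics/top4.png')[130:230,290:390];cv2.imwrite('pics/c4.png',cv2.resize(np.hstack([cv2.resize(a,(440,320),interpolation=2),cv2.resize(b,(320,320),interpolation=2)]),None,fx=1,fy=1))
E
```

```text
t: 7.85
eef_pos: [0.5072, -0.0537, 0.3694]
tool_rot: [0.826, 0.154, 0.522, 0.147]
contact_force: [0.0, -0.3, -5.8]
gripper_width: 0.305
t: 8.35
eef_pos: [0.5071, -0.0543, 0.3693]
tool_rot: [0.826, 0.154, 0.522, 0.146]
contact_force: [0.2, -0.3, -5.9]
gripper_width: 0.31
t 8.35 p [ 0.5071 -0.0543  0.3693] q [ 0.6781 -0.0176 -0.3548  2.0064 -0.6832  0.9624  0.658 ] F [ 0.2259 -0.2762 -5.9288] M [-1.0326  1.0552  0.0148] w 0.31045977419419796
[[ 0.4125 -0.0807  0.9074]
 [ 0.4028  0.9096 -0.1022]
 [-0.8171  0.4077  0.4077]]
```

View pics/c4.png

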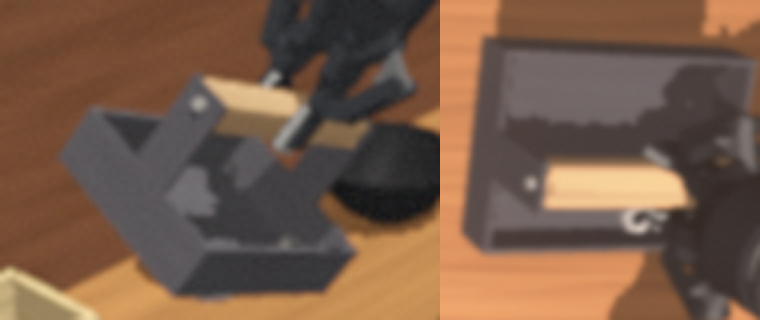

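```bash
cat >> h.py <<'E'
def R4(w,x,y,z): return R.from_quat([x,y,z,w])
Rg=R4(.708,.004,.706,-.0045); pg=np.array([.4329,-.0536,.0904])
R0=R.from_euler('z',-.009); t0=np.array([.4325,-.053,0])
Rrel=Rg.inv()*R0; trel=Rg.inv().apply(t0-pg)
def tote(o): r=rot(o); return r*Rrel, o['eef_pos']+r.apply(trel)
def proj(n,p):
    c=bot.calibration(n); T=np.linalg.inv(c['T']); q=T[:3,:3]@p+T[:3,3]; return np.array([c['cx']+c['fx']*q[0]/-q[2], c['cy']+c['fy']*-q[1]/-q[2]])
def overlay(n,f,out,box,k):
    o=bot.get_obs(); r,p=tote(o); im=cv2.imread(f'pics/{f}.png')
    x0,y0,x1,y1=box; a=cv2.resize(im[y0:y1,x0:x1],None,fx=k,fy=k,interpolation=cv2.INTER_CUBIC)
    L={'c_r':(-66,-91,4),'c_l':(-66,91,4),'f_r':(66,-91,4),'f_l':(66,91,4),'R':(-70,-95,45),'L':(-70,95,45),'FR':(70,-95,45),'FL':(70,95,45),'b+':(0,91,120),'b-':(0,-91,120)}
    for s,x in L.items():
        u=((proj(n,p+r.apply(np.array(x)/1000))-[x0,y0]+.5)*k).astype(int); cv2.circle(a,tuple(int(i) for i in u),3,(0,255,0),-1); cv2.putText(a,s,(int(u[0])+4,int(u[1])),0,.45,(0,255,255),1)
    cv2.imwrite(f'pics/{out}.png',a); print(a.shape,'low z',(p+r.apply([-.07,-.095,0])))
E
python3 - <<'E'
from h import *
overlay('side','side4','o4s',(250,70,370,160),6); overlay('top','top4','o4t',(290,130,400,230),5)
E
```

```text
(540, 720, 3) low z [ 0.4881 -0.0968  0.2283]
(500, 550, 3) low z [ 0.4881 -0.0968  0.2283]
```

View pics/o4s.png

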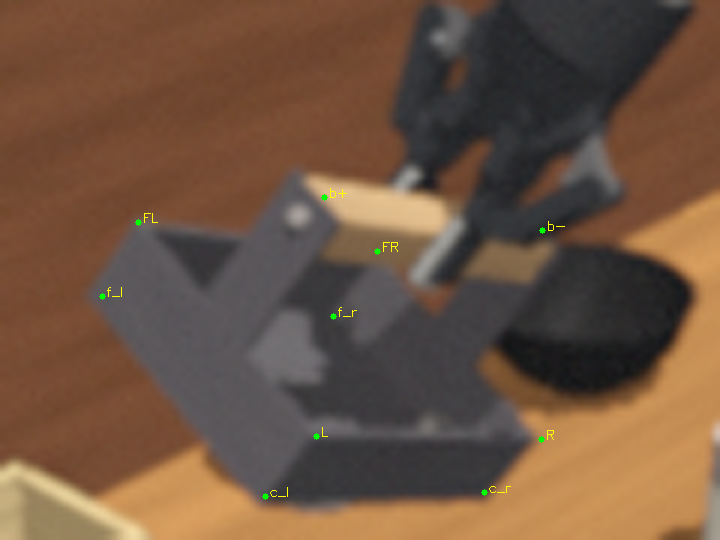

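View pics/o4t.png

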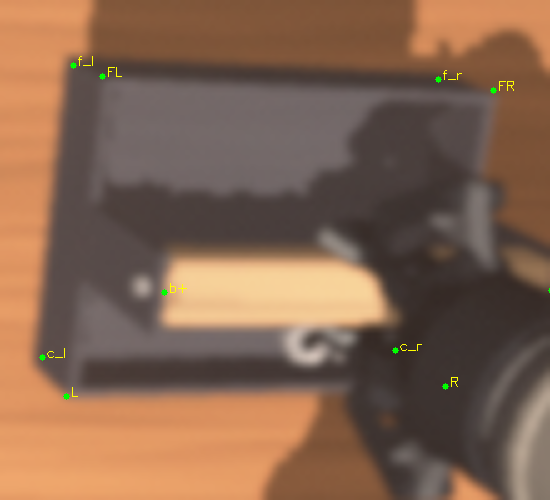

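```bash
cat >> h.py <<'E'
def ray(n,u,v,zt):
    c=bot.calibration(n); T=c['T']; d=T[:3,:3]@np.array([(u-c['cx'])/c['fx'],-(v-c['cy'])/c['fy'],-1]); r,p=tote(bot.get_obs())
    O=r.inv().apply(T[:3,3]-p); D=r.inv().apply(d); s=(zt-O[2])/D[2]; return 1000*(O+s*D)
E
python3 - <<'E'
from h import *
for n,k,x0,y0,pts in(('side',6,250,70,[(340,420),(430,420),(495,415),(290,350)]),('top',5,290,130,[(305,345),(345,345)])):
    for a in pts: print(n,a,ray(n,x0+a[0]/k,y0+a[1]/k,.014))
E
```

```text
side (340, 420) [-27.2257   2.5656  14.    ]
side (430, 420) [-25.6391 -76.9445  14.    ]
side (495, 415) [ -20.4788 -144.5087   14.    ]
side (290, 350) [22.1764 -4.8883 14.    ]
top (305, 345) [-60.3253 -37.0006  14.    ]
top (345, 345) [-60.6975 -58.3187  14.    ]
```

Three nuts appear lined up along the near wall, ending in the right corner. The gripper hides the corner itself in the top view. I'll move gently to the right while staying high, so the top camera can see under the gripper.

```bash
python3 -m jog '-2 -4.5 0.5 0 0 0 0;-4 -9 1 0 0 0 0;-6 -13.5 1.5 0 0 0 0;-8 -18 2 0 0 0 0;-8 -18 2 0 0 0 0'
python3 -m jog '-8 -18 2 0 0 0 0;-8 -18 2 0 0 0 0;-8 -18 2 0 0 0 0;-8 -18 2 0 0 0 0;-8 -18 2 0 0 0 0'
python3 -m jog '-8 -18 2 0 0 0 0;-6 -13.5 1.5 0 0 0 0;-4 -9 1 0 0 0 0;-2 -4.5 0.5 0 0 0 0;0 0 0 0 0 0 0'
python3 - <<'E'
from h import *
o=st(); snap('side','side5'); snap('top','top5')
r,p=tote(o)
for n in('side','top'):
    u=proj(n,p+r.apply([-.03,-.05,.02])).astype(int); x0,y0=max(u[0]-60,0),max(u[1]-50,0); print(n,x0,y0); overlay(n,n+'5','o5'+n[0],(x0,y0,x0+120,y0+100),5)
E
```

```text
t: 8.95
eef_pos: [0.5069, -0.1263, 0.3693]
tool_rot: [0.826, 0.154, 0.522, 0.146]
contact_force: [0.4, -0.4, -6.4]
gripper_width: 0.308
t: 9.45
eef_pos: [0.5068, -0.2244, 0.3693]
tool_rot: [0.826, 0.154, 0.522, 0.146]
contact_force: [-0.1, 0.8, -5.3]
gripper_width: 0.305
t: 9.95
eef_pos: [0.5068, -0.2725, 0.3693]
tool_rot: [0.826, 0.155, 0.522, 0.146]
contact_force: [0.2, -0.1, -5.8]
gripper_width: 0.305
t 9.95 p [ 0.5068 -0.2725  0.3693] q [ 0.8611  0.2116 -0.1738  1.7511 -0.626   1.1876  0.9225] F [ 0.1756 -0.135  -5.7941] M [-1.0151  1.0391  0.0109] w 0.3048499798572577
[[ 0.4126 -0.0804  0.9074]
 [ 0.4029  0.9095 -0.1026]
 [-0.817   0.4079  0.4076]]
side 304 66
(500, 600, 3) low z [ 0.4879 -0.3135  0.2285]
top 393 139
(500, 600, 3) low z [ 0.4879 -0.3135  0.2285]
```

View pics/o5s.png

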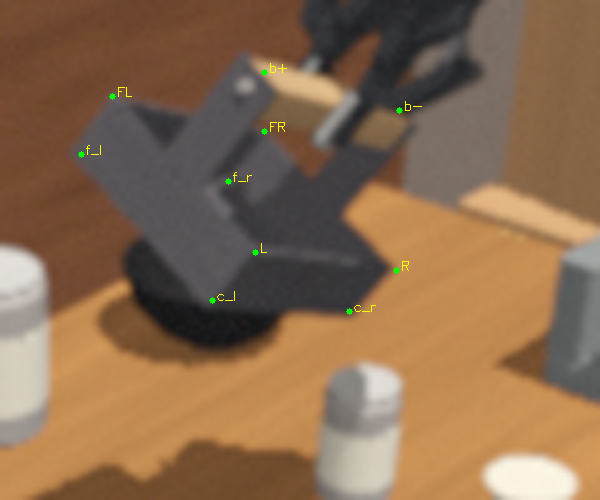

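View pics/o5t.png

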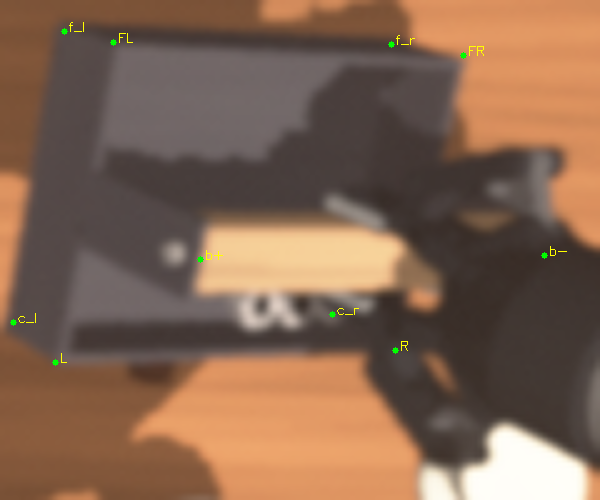

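```bash
python3 - <<'E'
from h import *
im=cv2.imread('pics/top5.png')[185:225,425:485]; im=np.clip(255*(im/255.)**.5,0,255).astype(np.uint8)
cv2.imwrite('pics/z5.png',cv2.resize(im,None,fx=12,fy=12,interpolation=cv2.INTER_CUBIC))
d=np.load('pics/top5.npy'); P=cloud('top',d); r,p=tote(bot.get_obs())
Q=1000*r.inv().apply((P-p).reshape(-1,3)).reshape(P.shape)
for v in range(194,212,2): print(v,[tuple(int(a) for a in Q[v,u]) for u in range(436,472,4)])
for a in [(255,310),(285,310),(320,305),(360,303)]: print(a,ray('top',393+a[0]/5,139+a[1]/5,.014))
E
```

```text
194 [(-7, 79, 119), (-8, 69, 118), (-7, 61, 120), (-8, 49, 118), (-8, 38, 117), (-7, 31, 121), (-8, 20, 120), (-9, 6, 117), (-8, 0, 121)]
196 [(-11, 80, 120), (-11, 70, 120), (-12, 59, 119), (-12, 50, 120), (-11, 42, 123), (-12, 30, 121), (-12, 18, 119), (-12, 7, 119), (-13, -4, 118)]
198 [(-56, -20, 3), (-54, -26, 10), (-52, -33, 15), (-54, -49, 10), (-53, -57, 14), (-24, 7, 97), (-19, 9, 111), (-16, 9, 123), (-14, 5, 129)]
200 [(-61, -21, 3), (-58, -26, 11), (-58, -36, 13), (-58, -49, 12), (-58, -59, 13), (-59, -72, 12), (-25, 6, 109), (-18, 12, 127), (-16, 9, 135)]
202 [(-66, -22, 3), (-63, -27, 11), (-63, -37, 13), (-63, -50, 12), (-63, -60, 14), (-65, -77, 8), (-64, -85, 13), (-25, 5, 121), (-19, 11, 138)]
204 [(-67, -16, 12), (-67, -26, 13), (-67, -36, 16), (-67, -48, 15), (-67, -60, 15), (-68, -72, 15), (-68, -85, 15), (-66, -92, 20), (-22, 13, 141)]
206 [(-68, -6, 24), (-68, -17, 25), (-67, -27, 27), (-67, -37, 29), (-67, -48, 29), (-67, -58, 31), (-67, -72, 30), (221, 661, 804), (-27, 11, 141)]
208 [(-68, 3, 38), (-67, -5, 40), (-67, -17, 40), (-67, -26, 42), (-68, -39, 41), (-67, -48, 44), (-68, -62, 42), (-68, -73, 42), (-33, 5, 135)]
210 [(-70, 7, 44), (-69, -1, 46), (-70, -14, 45), (-70, -24, 46), (-154, -235, -169), (-152, -245, -164), (-152, -257, -161), (-149, -264, -152), (-34, 11, 143)]
(255, 310) [-60.4683 -36.4616  14.    ]
(285, 310) [-60.8344 -54.2017  14.    ]
(320, 305) [-58.7639 -74.5614  14.    ]
(360, 303) [-58.2338 -98.7143  14.    ]
```

View pics/z5.png

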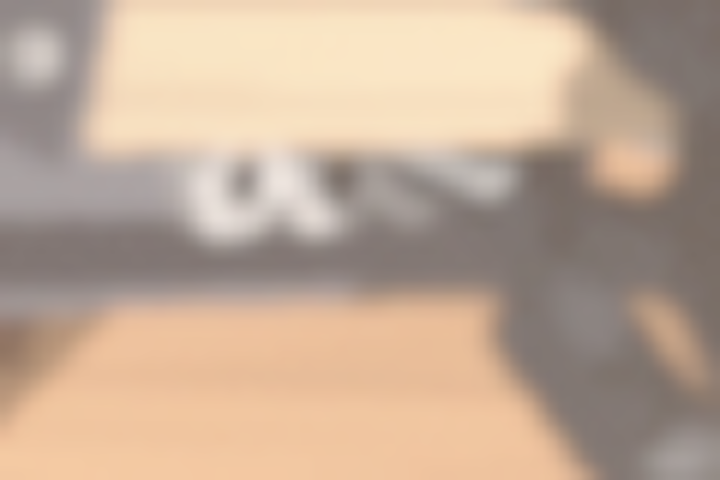

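```bash
python3 - <<'E'
from h import *
o=bot.get_obs(); 
def floor(n,f,p):
    P=cloud(n,np.load(f'pics/{f}.npy')); Q=1000*r.inv().apply((P-p).reshape(-1,3))
    m=(abs(Q[:,0])<72)&(abs(Q[:,1])<97)&(Q[:,2]>-4)&(Q[:,2]<24)
    g=np.full((14,19),'.',object)
    for x,y,z in Q[m]:
        i=min(13,max(0,int((70-x)//10)));j=min(18,max(0,int((95-y)//10)))
        s='_' if z<7.5 else '#'
        if g[i,j]!='#': g[i,j]=s
    print(n,f); print('\n'.join(''.join(a) for a in g))
r,p=tote(o)
floor('top','top5',p); floor('side','side5',p)
p4=p+np.array([.5071,-.0543,.3693])-o['eef_pos']
floor('top','top4',p4); floor('side','side4',p4)
im=cv2.imread('pics/side4.png')[110:160,290:350]; im=np.clip(255*(im/255.)**.5,0,255).astype(np.uint8)
cv2.imwrite('pics/z4.png',cv2.resize(im,None,fx=12,fy=12,interpolation=cv2.INTER_CUBIC))
E
```

```text
top top5
###################
#.._______________#
#.._____#______#__#
#..#________#__#__#
#.._______________#
#..___#___________#
#.._______________#
#....______________
#......___#______..
#..................
#..__..............
#.._#___...........
#..________######..
#.#################
side side5
#......##......_###
#.............____#
#............_____#
#............_____#
#............_____#
#............_____#
#............_____#
#............___._#
#.................#
#.................#
#.................#
#..................
#..................
###################
top top4
###################
#.___________#____#
#._______#____#___#
#._#____________###
#._____#__________#
#.__________#__#__#
#.__________#_#__..
#.._______#_____..#
#..._____#____....#
#..................
#._................
#.___..............
#._______#__##...#.
###############....
side side4
#....###....._#####
#...........______#
#.........________#
#.......__________#
#.......__________#
#.......__________#
#.......__________#
#.......__________#
#.......__________#
#........_____._###
#................##
#..................
#..................
###################
```

View pics/z4.png

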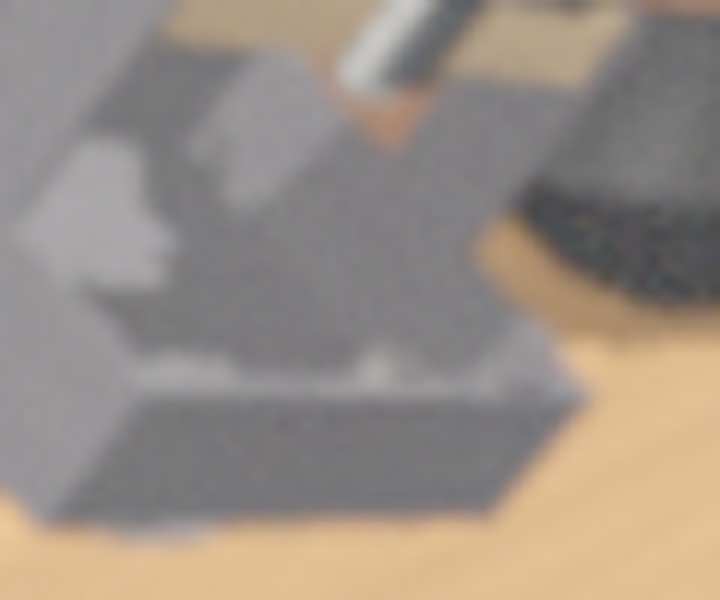

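The top depth shows three nuts in a row along the near wall at y≈-78, -57 and -36 (x≈-57), touching the right wall. The side view shows the fourth nut, at zoom (380,365), behind them at about (-36,-78). The rest of the floor in view is empty. One last check of the whole bench and that everything is still.

```bash
python3 -m jog '0 0 0 0 0 0 0;0 0 0 0 0 0 0;0 0 0 0 0 0 0;0 0 0 0 0 0 0;0 0 0 0 0 0 0'
python3 - <<'E'
from h import *
o=st(); print(o['joint_vel']); snap('top','top6'); snap('side','side6')
a,b=cv2.imread('pics/side6.png'),cv2.imread('pics/top6.png')
cv2.imwrite('pics/f6.png',np.hstack([a,b])[:, :][:, :].copy() if 0 else cv2.resize(np.vstack([a[40:340],b[40:360]]),(600,581)))
P0=cloud('top',np.load('pics/top0.npy'));P=cloud('top',np.load('pics/top6.npy'))
for n,(u,v) in dict(jl=(266,237),spat=(340,180),brush=(276,180),screw=(428,190),board=(168,233),cork=(180,184)).items():
    s=np.s_[v-20:v+21,u-20:u+21]; print(n,float(np.median(abs(P0[s]-P[s])[...,2])), float(np.percentile(abs(P0[s]-P[s])[...,2],95)))
E
```

```text
t: 10.55
eef_pos: [0.5067, -0.272, 0.3695]
tool_rot: [0.826, 0.154, 0.522, 0.146]
contact_force: [-0.7, -0.3, -5.7]
gripper_width: 0.308
t 10.55 p [ 0.5067 -0.272   0.3695] q [ 0.8607  0.2107 -0.1739  1.7516 -0.626   1.1874  0.9224] F [-0.6503 -0.2767 -5.6759] M [-1.0156  1.0444 -0.0318] w 0.3082671724698331
[[ 0.4126 -0.0808  0.9073]
 [ 0.4028  0.9096 -0.1022]
 [-0.817   0.4076  0.4078]]
[-0.0006  0.0018 -0.0002 -0.0006  0.0014 -0.0008 -0.0128]
jl 0.002429794062199564 0.007426056597169328
spat 0.002564756348064412 0.007649559275644924
brush 0.0025603810821070994 0.007823583841929382
screw 0.31391824897879606 0.4282669200768585
board 0.0025683748323463984 0.00745082606816827
cork 0.002534747749338484 0.007189840719185048
```

View pics/f6.png

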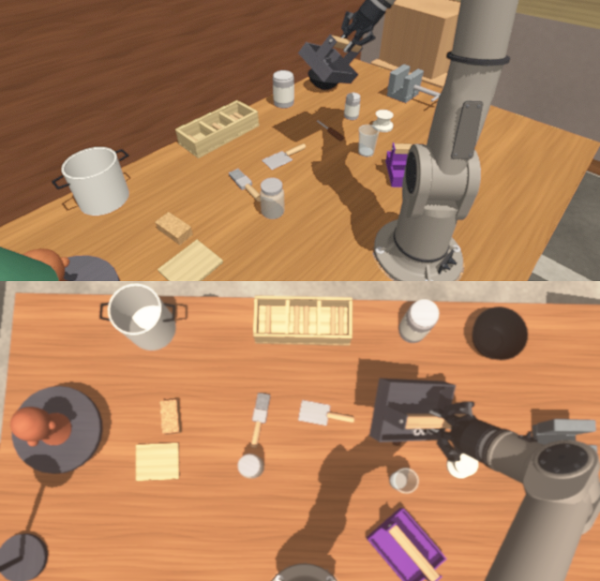

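All objects stand where they did: jars at (270,198) and (368,140) in the side half, and the screwdriver, hidden from the top, at (330,130). The tote is held high, tilted and still.

```bash
python3 -c "
from station import bot
print(bot.hand_in())"
```

```text
the job is handed in; nothing more can be done
None
```

I picked up the steel tote by its bar and tipped it about 35° so the nuts slid into its near right corner. I then handed in while still holding it, at about 10.7 s. The open jar is the right-hand one; the left-hand one has a grey lid. After tipping, I moved the tote about 0.22 m to the right so the top camera could see into the corner. It finished with its lowest point about 0.23 m above the bench.

**Last checks:**
- **Nuts:** Three lie in a row along the near wall, the first against the right wall. The fourth was seen behind them against the right wall, but only from the side camera before the move right. The farthest nut's centre is about 55 mm from the corner. The gripper and bar hid part of the corner and a strip of floor, so I never saw all four in one view.
- **Grip:** The arm was still, and the force reading was a steady 5.7 N, which matches the tote and nuts, so I found no sign that anything had spilled.
- **Bench:** The depth comparison with the start picture agreed to within noise for the left jar, spatula, brush, board and cork block. It could not check the screwdriver, which the held tote hid from above. In the final pictures the screwdriver, open jar, can and plinth look to be in their original places; I checked those by eye only.

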